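Put the electronics kit back in its tray

TASK

Pack the four electronics parts scattered on the desk back into the orange kit tray, each flat on the floor of its own well and right way up as it lies now: the gear motor in the long well, the finned heat sink in the square well, the solid round buzzer in the large round well, and the slim capacitor upright in the small round well. Set each part down rather than dropping it, and leave the two look-alikes, the plain eraser block and the roll of tape with the hole, where they are on the desk.

Things in the scene. Friction and masses are not known exactly. Their poses are not given: they have to be found in the camera images.
- gear_motor: Gear motor, belongs to the kit: grey plastic gearbox block 34 long (x from -24 to +10 mm) x 24 wide (y) x 26 high, with a steel motor can 22 in diameter from x +10 to +34, and a thin brass shaft (5 in diameter) from x -24 to -34, both 13 mm above its underside; 68 mm long in all along its x axis. About 45 g. Loose on the desk; origin on its underside at the middle of the 68 mm length, z up.
- heat_sink: Square aluminium heat sink, belongs to the kit: 40 x 40 x 26 mm high, four upright aluminium fins 4 mm thick and 12 mm apart on a dark 6 mm base, fins run along its x, open gaps between them seen from above. About 70 g. Loose on the desk; origin at the centre of its underside, z up.
- buzzer: Round black buzzer, belongs to the kit: solid disc 44 mm in diameter and 26 mm high, closed top, plain but for a shallow raised rim. About 50 g. Loose on the desk; origin at the centre of its underside, z up.
- capacitor: Upright capacitor can, belongs to the kit: slim black cylinder 26 mm in diameter and 40 mm high with an aluminium top scored with a cross. About 30 g. Loose on the desk; origin at the centre of its underside, z up.
- eraser: Look-alike, not part of the kit, stays where it is: plain grey eraser block 40 x 40 x 26 mm high, smooth, without fins. About 50 g. Loose on the desk; origin at the centre of its underside, z up.
- tape_roll: Look-alike, not part of the kit, stays where it is: roll of black tape lying flat, a ring 44 mm in outer diameter and 26 mm high with a 30 mm hole right through, the desk showing in the hole. About 50 g. Loose on the desk; origin at the centre of its underside, z up.
- long_well: Place of the gear motor: long rectangular well, inside 84 mm (x) x 44 mm (y), outside 90 x 50; the motor lies along its x, either way round. Fixed, white plastic, 10 mm high with 3 mm floor and 3 mm walls; origin at the centre of its underside, 4 mm above the desk on the floor of the orange kit tray, z up; same yaw as the tray.
- square_well: Place of the heat sink: square well, inside 58 x 58 mm, outside 64 x 64. Fixed, white plastic, 10 mm high with 3 mm floor and 3 mm walls; origin at the centre of its underside, 4 mm above the desk on the floor of the orange kit tray, z up; same yaw as the tray. The tray is 220 x 194 mm with a rim 10 mm above the desk.
- big_round_well: Place of the buzzer: the larger round well, inside diameter 62 mm, outside 68. Fixed, white plastic, 10 mm high with 3 mm floor and 3 mm walls; origin at the centre of its underside, 4 mm above the desk on the floor of the orange kit tray, z up; same yaw as the tray. The wells stand two by two, 104 mm apart along their x, 90 mm along y; which is in which corner varies.
- small_round_well: Place of the capacitor: the smaller round well, inside diameter 44 mm, outside 50. Fixed, white plastic, 10 mm high with 3 mm floor and 3 mm walls; origin at the centre of its underside, 4 mm above the desk on the floor of the orange kit tray, z up; same yaw as the tray.
There are look-alikes about, which are no part of the job. Leave any purple look-alike of the buzzer alone.

How it is judged (in metres and radians):
At the end, for the whole second after the job is handed in: Motor, heat sink, buzzer and capacitor each in its own well: within 15 mm of the well's centre, underside less than 7 mm above the well's underside (its floor is at 3 mm), within 0.08 rad of upright, at rest; eraser and tape roll within 20 mm of where they started (horizontal distance between gear_motor and long_well below 0.015 m and z of gear_motor in the frame of long_well below 0.007 m and angle between each of gear_motor, heat_sink, buzzer, capacitor's own z axis and vertical below 0.08 rad and linear speed of each of gear_motor, heat_sink, buzzer, capacitor below 0.02 m/s and horizontal distance between heat_sink and square_well below 0.015 m and z of heat_sink in the frame of square_well below 0.007 m and horizontal distance between buzzer and big_round_well below 0.015 m and z of buzzer in the frame of big_round_well below 0.007 m and horizontal distance between capacitor and small_round_well below 0.015 m and z of capacitor in the frame of small_round_well below 0.007 m and distance of each of eraser, tape_roll from where it was at the start of the episode below 0.02 m); the robot touches nothing.
It fails at once if the eraser is moved by more than 20 mm (distance of eraser from where it was at the start of the episode above 0.02 m).
It fails at once if the tape roll is moved by more than 20 mm (distance of tape_roll from where it was at the start of the episode above 0.02 m).
It fails at once if a part of the kit is dropped or thrown (falls freely faster than 0.9 m/s, a drop of about 40 mm) ((linear speed of gear_motor above 0.9 m/s and contact force between the fingers and gear_motor below 0.05 N) or (linear speed of heat_sink above 0.9 m/s and contact force between the fingers and heat_sink below 0.05 N) or (linear speed of buzzer above 0.9 m/s and contact force between the fingers and buzzer below 0.05 N) or (linear speed of capacitor above 0.9 m/s and contact force between the fingers and capacitor below 0.05 N)).
It also fails if it takes over 96 s, if anything falls off the work surface, if the arm or the gripper's body presses on something with over 40 N, if the wrist force passes 120 N, or if a joint passes its speed limit or range.

ROBOT

A 6-joint arm with a two-finger parallel gripper is mounted at the origin on the work surface. World frame = base frame: x ahead of the robot, y to its left, z up, the work surface at z = 0. Lengths are in mm, angles in rad, forces in N, time in s.
With the tool pointing down it reaches from about 275 to 750 mm from the base axis. Payload 10.2 kg.
Tool frame: the origin (TCP) lies at the very end of the fingers, on their centre line; the grasp point (between the pads) lies 19 mm behind it (ctrl.tcp_to_grasp is the distance from the TCP to the grasp point, in mm); z points along the fingers, x is the direction in which the jaws open and shut, and the axes are right-handed (so a half turn about z gives the same grasp; the last joint's range is limited). The gripper opens to 85 mm and grips with 20 to 120 N. Pads are 22 mm wide; open, the fingers measure 114 mm over their backs; the gripper's body (76 mm by 85 mm) begins 54 mm behind the grasp point. The pads swing forward as they close: fully open they stand 13 mm farther back than shut.
Start: joints at [1.088, 0.313, 1.498, -0, 1.331, -0.223], TCP at [134.878, 507.384, 231.294] pointing down, gripper open.
Joint ranges: [-2.94, 2.94], [-0.97, 2.17], [0.19, 2.56], [-1.23, 4.37], [0.02, 3.11], [-2.88, 2.88]. Speed limits (rad/s): [2.39, 2.39, 3.01, 3.14, 3.14, 3.14].

INTERFACE

Orientations are given as a unit quaternion [w, x, y, z].
In Python, from rig import monitor, vision, order, ctrl gives the robot as it stands. The module is installed in compiled form; this text tells all that it offers.
- The arm moves only by the shell command python3 -m pendant 'ROWS' [FORCE]. ROWS is JSON, a list that holds one entry, the list of rows, each a list of 5 numbers: the closure, from -1 (fully open) to 1 (shut), then the shift along the world's x, y, z in m, then the turn about the world's z in degrees. In form: [[[fingers, dx, dy, dz, spin], ...]]. A call has 1 to 20 rows; each row is the pose to reach, as a shift and turn from the pose commanded when the call began; what a row does not reach only later rows make up. A row lasts 1/10 s, in which the tool goes at most 50 mm and 8.59 degrees, less where a joint would pass 70% of its speed; a pose out of reach is approached as far as the arm can. A call with a gripper value outside its range is refused whole. The fingers move at their own pace and stop on an object; FORCE is the grip in N (left out, the last holds). Time passes only in rows, so rows that repeat a pose let the fingers close. It gives the time, the measured TCP pose, the force and the opening at its end, in the units of the state.
- monitor.sense(): the state, without advancing time (a new reading comes with each control period).
- vision.capture(name): name is "scene" or "side" or "wrist"; returns (picture, depth): 420x560x3 uint8, red, green, blue; 420x560 float32, mm along the optical axis (not along the pixel's ray), 0 where there is no reading.
- vision.camera_info(name): a dict with "fov_y" (degrees; the focal length in pixels is half the picture's height over the tangent of half this angle, whatever the lens; pixels are square), "cx", "cy" (the principal point, pixels), "R" (3x3) and "t" (3): a world point X has camera coordinates R X + t; the wrist camera has in their place "hand_eye" (4x4, takes a point from camera to tool coordinates, whose origin is the TCP and whose axes are the tool frame's). Camera axes: x right, y down, z forward; pixel columns grow to the right and rows downward; lengths in mm; the calibration is good to about 2 mm. A picture is of the moment at which its call begins: read the wrist's pose just before it. camera_info takes no time and is no camera call.
- order.finish_job(): hands the job in, once; it reports no verdict.
The state is a dict: "time_s": time; "joints": joint angles; "dq": joint speeds; "tau": joint torques, N m; "eef_pos": TCP position; "ee_rot": TCP orientation; "force": force on the tool from outside, world axes, zero at the start; "wrist_torque": the same for the moment, N m; "grip_width": opening from 0.0 (shut) to 1.0 (fully open).
Only numpy, scipy, OpenCV 4.12 (cv2) and the standard library are available. Lean on these libraries where they do the work, as an engineer would, in place of code of your own. Each camera call takes 0.05 s, during which the arm holds its last target.

## Working session

There is one attempt and no reset: what is moved stays moved. The work goes in short steps, Python scripts to look and compute and a shell command to move; the robot and the scene stay as the last step left them, time stands still between calls to the robot, and variables do not carry over. Pictures are saved under pics/ and viewed, and the job is handed in when it is done.

```bash
mkdir -p pics; cat > h.py <<'E'
import numpy as np, cv2
from rig import monitor, vision, order, ctrl
def save(n,img): cv2.imwrite('pics/'+n+'.png',cv2.cvtColor(img,cv2.COLOR_RGB2BGR))
def K(n):
    c=vision.camera_info(n); f=210/np.tan(np.radians(c['fov_y'])/2); return c,f
def cast(n,u,v,z):
    c,f=K(n); R=np.array(c['R']);t=np.array(c['t'])
    d=R.T@np.array([(u-c['cx'])/f,(v-c['cy'])/f,1]); o=-R.T@t
    return o+d*(z-o[2])/d[2]
E
python3 - <<'E'
from h import *
s=monitor.sense(); print(s)
for n in ('scene','side','wrist'):
    p,d=vision.capture(n); save(n+'0',p); np.save(n+'0_d.npy',d); np.save(n+'0_p.npy',p); print(n,vision.camera_info(n))
E
```

```text
{'time_s': 0.0, 'joints': array([ 1.08758772e+00,  3.13481399e-01,  1.49847623e+00,  3.22509181e-05,
        1.33097346e+00, -2.23363712e-01]), 'dq': array([-7.95946742e-04, -1.35152931e-03, -4.89430770e-04, -7.65448479e-05,
        5.02819895e-04,  2.40807384e-03]), 'tau': array([ 6.70475474e-04, -4.12271726e+01, -2.59732962e+01, -1.84632618e-04,
        4.24492799e-03,  7.68046363e-06]), 'eef_pos': array([134.74893793, 507.14116343, 230.70426801]), 'ee_rot': array([ 2.66039988e-04,  7.92760215e-01,  6.09533258e-01, -6.14265120e-04]), 'force': array([ 0.01181361, -0.26298789, -0.50532214]), 'wrist_torque': array([ 0.05437607,  0.00598015, -0.03483562]), 'grip_width': 1.0010919621523287}
scene {'fov_y': 46.146313898314354, 'cx': 277.14198218778034, 'cy': 209.6825162622423, 'R': array([[ 0.64426481,  0.76476621, -0.00745005],
       [ 0.41281816, -0.35593913, -0.83838446],
       [-0.64381987,  0.53706609, -0.54502844]]), 't': array([-280.86976366, -200.68033841, 1252.17269305])}
side {'fov_y': 56.37314976673472, 'cx': 278.6642069735437, 'cy': 203.59415827285102, 'R': array([[ 0.93245395, -0.36073928, -0.01991976],
       [-0.27064675, -0.66092854, -0.69994557],
       [ 0.23933232,  0.65805823, -0.71391834]]), 't': array([-479.27951526,  149.8395856 ,  888.52011012])}
wrist {'fov_y': 62.302049141777424, 'cx': 281.67588239382235, 'cy': 210.35756645464, 'hand_eye': array([[ 9.99999905e-01,  4.47391494e-05,  4.32687389e-04,
        -9.24175376e-01],
       [-1.58630649e-04,  9.63704334e-01,  2.66971779e-01,
        -6.75076349e+01],
       [-4.05038622e-04, -2.66971822e-01,  9.63704250e-01,
        -1.41011880e+02],
       [ 0.00000000e+00,  0.00000000e+00,  0.00000000e+00,
         1.00000000e+00]])}
```

View pics/scene0.png

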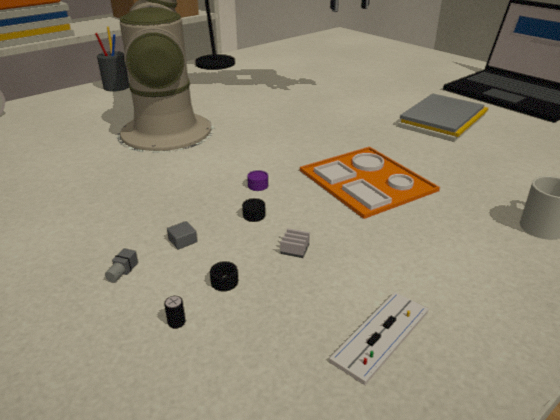

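View pics/side0.png

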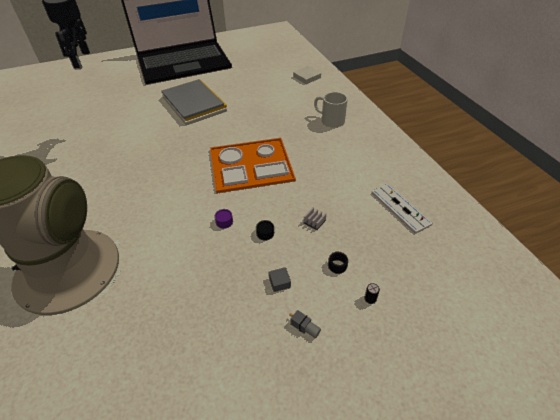

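View pics/wrist0.png

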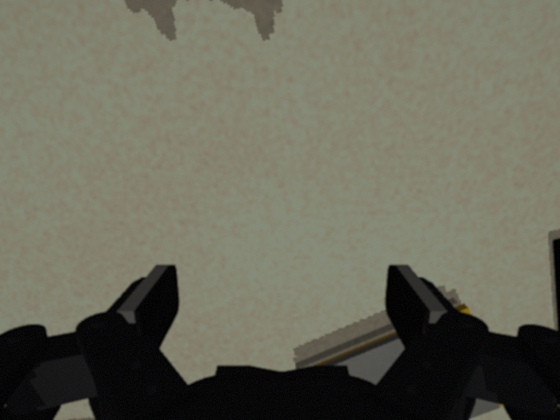

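```bash
cat > m.py <<'E'
from h import *
import sys
def cloud(n,p,d,T=None):
    c,f=K(n); v,u=np.mgrid[0:420,0:560]
    P=np.stack([(u-c['cx'])/f*d,(v-c['cy'])/f*d,d],-1)
    R=np.array(c['R']);t=np.array(c['t'])
    return (P-t)@R
def seg(n,p,d):
    W=cloud(n,p,d); z=W[...,2]
    m=((d>0)&(z>8)&(z<60)&(W[...,0]>200)&(W[...,0]<800)&(abs(W[...,1])<450)).astype(np.uint8)
    k,l,st,ce=cv2.connectedComponentsWithStats(m)
    for i in range(1,k):
        if st[i,4]<40: continue
        q=W[l==i]; top=np.percentile(q[:,2],95)
        tq=q[q[:,2]>top-5]
        mm=(tq.min(0)+tq.max(0))/2
        rc=cv2.minAreaRect(tq[:,:2].astype(np.float32))
        print(n,ce[i].round(),st[i,4],'top',top.round(1),'mean',tq.mean(0)[:2].round(1),'mid',mm[:2].round(1),'rect',np.round(rc[0],1),np.round(rc[1],1),round(rc[2],1),p[l==i].mean(0).round())
if __name__=='__main__':
    for n in ('scene','side'):
        d=np.load(n+'0_d.npy');p=np.load(n+'0_p.npy'); W=cloud(n,p,d)
        print(n,W[{'scene':(330,280),'side':(300,200)}[n]])
        seg(n,p,d)
E
python3 m.py
python3 - <<'E'
from h import *
for n,(x,y,w,h) in dict(scene=(90,140,240,200),side=(190,120,220,230)).items():
    p=np.load(n+'0_p.npy')[y:y+h,x:x+w]; save(n+'0c',cv2.resize(p,(w*5//2,h*5//2),interpolation=cv2.INTER_CUBIC))
E
```

```text
scene [ 7.01143582e+02 -2.18225961e+02 -5.55725464e-01]
scene [370. 181.] 575 top 11.1 mean [512.9 184.3] mid [499.9 190.9] rect [500.5 191.2] [197.6 225.1] 80.7 [164.  95.  29.]
scene [368. 161.] 197 top 14.9 mean [457.5 241.8] mid [457.1 243. ] rect [456.6 243.2] [66.5 68.8] 50.2 [149. 138. 123.]
scene [335. 171.] 274 top 14.9 mean [443.1 153.6] mid [442.5 155.3] rect [442.2 154.8] [66.6 67.8] 79.8 [150. 137. 123.]
scene [258. 178.] 334 top 25.9 mean [369.9   4.1] mid [370.1   4.6] rect [370.5   3.7] [42.  44.8] 75.1 [82. 40. 92.]
scene [401. 181.] 171 top 14.6 mean [560.3 226.3] mid [560.4 226.9] rect [560.5 226.7] [52.  47.7] 88.0 [150. 138. 123.]
scene [367. 193.] 344 top 14.8 mean [546.2 136.6] mid [545.3 137.1] rect [545.  136.6] [53.9 93.8] 81.6 [147. 135. 122.]
scene [526. 210.] 144 top 57.1 mean [793.7 271.9] mid [792.9 273.7] rect [792.5 273.6] [ 2.8 17.1] 40.1 [78. 76. 65.]
scene [254. 208.] 417 top 25.9 mean [451.7 -69.6] mid [451.6 -69.7] rect [451.5 -69.9] [42.2 43.4] 67.4 [28. 26. 24.]
scene [182. 233.] 541 top 26.9 mean [ 436.1 -214. ] mid [ 434.  -212.6] rect [ 434.
[... 1699 characters left out ...]
27.2 mean [369.5   5.1] mid [369.8   5.9] rect [369.7   5.4] [42.2 43.5] 16.9 [67. 29. 77.]
side [264. 229.] 285 top 26.9 mean [451.8 -68.1] mid [451.1 -69. ] rect [451.3 -68.8] [42.1 42.2] 85.2 [18. 17. 17.]
side [338. 261.] 280 top 27.5 mean [ 569.2 -219.5] mid [ 570.  -219.1] rect [ 568.9 -218.9] [42.4 41.7] 64.2 [18. 16. 16.]
side [279. 278.] 383 top 28.0 mean [ 433.1 -213.1] mid [ 433.6 -212.1] rect [ 433.5 -212.5] [40.8 39.4] 85.2 [70. 68. 64.]
side [372. 292.] 213 top 42.5 mean [ 594.9 -319.3] mid [ 595.4 -318.4] rect [ 595.7 -318.9] [24.5 24.1] 48.4 [60. 54. 51.]
side [304. 323.] 435 top 27.8 mean [ 439.4 -323.9] mid [ 440.  -326.5] rect [ 442.9 -328.3] [24.7 58.2] 32.6 [76. 73. 67.]
```

View pics/scene0c.png

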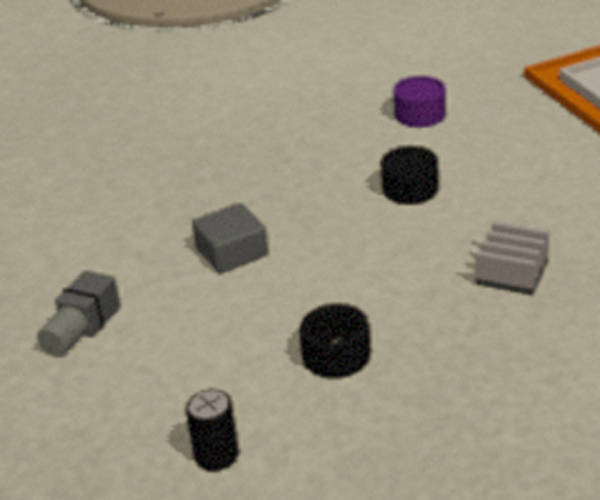

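View pics/side0c.png

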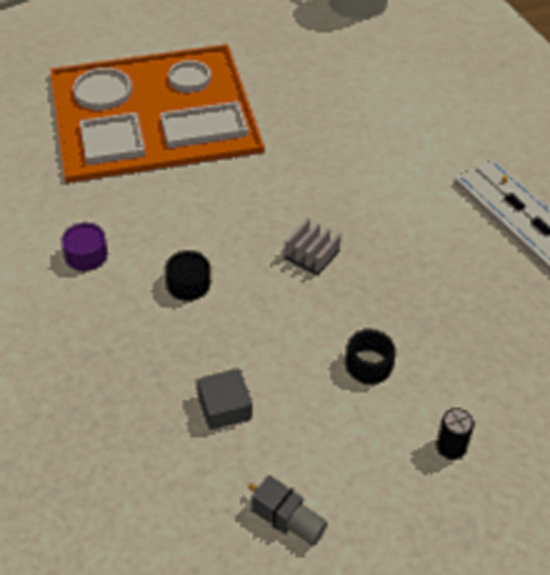

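Candidates in the scene view:
- **Buzzer:** the solid black disc at (254,208). Not the tape with a hole at (224,275), and not the purple disc at (258,178).
- **Heat sink:** the finned block at (295,241). Not the plain eraser at (182,233).
- **Motor and capacitor:** (121,263) and (175,310), with nothing that looks like either.

The crops confirm the closed top and the fins. I'll go to the buzzer first.

```bash
python3 -m pendant '[[[-1,0.3166,-0.5767,-0.081,0],[-1,0.3166,-0.5767,-0.081,0],[-1,0.3166,-0.5767,-0.081,0],[-1,0.3166,-0.5767,-0.081,0],[-1,0.3166,-0.5767,-0.081,0],[-1,0.3166,-0.5767,-0.081,0],[-1,0.3166,-0.5767,-0.081,0],[-1,0.3166,-0.5767,-0.081,0],[-1,0.3166,-0.5767,-0.081,0],[-1,0.3166,-0.5767,-0.081,0],[-1,0.3166,-0.5767,-0.081,0],[-1,0.3166,-0.5767,-0.081,0],[-1,0.3166,-0.5767,-0.081,0],[-1,0.3166,-0.5767,-0.081,0],[-1,0.3166,-0.5767,-0.081,0],[-1,0.3166,-0.5767,-0.081,0],[-1,0.3166,-0.5767,-0.081,0],[-1,0.3166,-0.5767,-0.081,0]]]' 40
python3 - <<'E'
from h import *
p,d=vision.capture('wrist'); save('w1',p)
s=monitor.sense(); print(s['time_s'],s['eef_pos'],s['ee_rot'],s['joints'])
E
```

```text
time_s: 1.95
eef_pos: [451.2, -68.2, 150.6]
ee_rot: [0.0, 0.792, 0.61, 0.0]
force: [0.1, -0.7, 0.0]
grip_width: 1.004
2.0 [451.2711537  -68.41829391 150.59225173] [1.67596027e-04 7.92330725e-01 6.10091783e-01 1.04541943e-04] [-4.08123780e-01  2.49509751e-01  1.80897721e+00  2.29002251e-05
  1.08271115e+00 -1.72048740e+00]
```

View pics/w1.png

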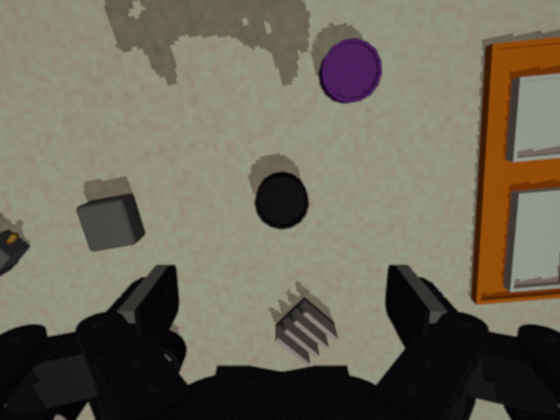

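The wrist view shows the buzzer's closed top at (282,200), under the jaw centre line. The finned sink is at (305,330), the eraser at (110,222) and the purple disc at (350,70). The grasp is lined up.

```bash
python3 -m pendant '[[[-1,0,-0.001,-0.05,0],[-1,0,-0.001,-0.09,0],[-1,0,-0.001,-0.12,0],[-1,0,-0.001,-0.135,0],[-1,0,-0.001,-0.141,0],[-1,0,-0.001,-0.141,0],[1,0,-0.001,-0.141,0],[1,0,-0.001,-0.141,0],[1,0,-0.001,-0.141,0],[1,0,-0.001,-0.141,0],[1,0,-0.001,-0.141,0],[1,0,-0.001,-0.141,0],[1,0,-0.001,-0.141,0],[1,0,-0.001,-0.141,0],[1,0,-0.001,-0.141,0],[1,0,-0.001,-0.141,0]]]' 40
```

```text
time_s: 3.6
eef_pos: [451.9, -70.5, 10.3]
ee_rot: [0.001, 0.793, 0.61, 0.0]
force: [-2.4, -0.1, 9.4]
grip_width: 0.5
```

```bash
python3 -m pendant '[[[1,0,0,0.01,0],[1,0,0,0.04,0],[1,0,0,0.08,0],[1,0.001,0.04,0.08,0],[1,0.002,0.09,0.08,0],[1,0.003,0.14,0.08,0],[1,0.004,0.19,0.08,0],[1,0.005,0.24,0.08,0],[1,0.005,0.28,0.08,0],[1,0.0054,0.3,0.08,0],[1,0.0054,0.3136,0.08,0],[1,0.0054,0.3136,0.08,0],[1,0.0054,0.3136,0.08,0]]]' 40
python3 - <<'E'
from h import *
p,d=vision.capture('wrist'); save('w2',p)
p,d=vision.capture('side'); save('s2',p[100:340,120:440])
E
```

```text
time_s: 4.9
eef_pos: [456.9, 242.5, 89.5]
ee_rot: [0.0, 0.793, 0.609, -0.0]
force: [-0.3, 0.4, -1.0]
grip_width: 0.495
```

View pics/w2.png

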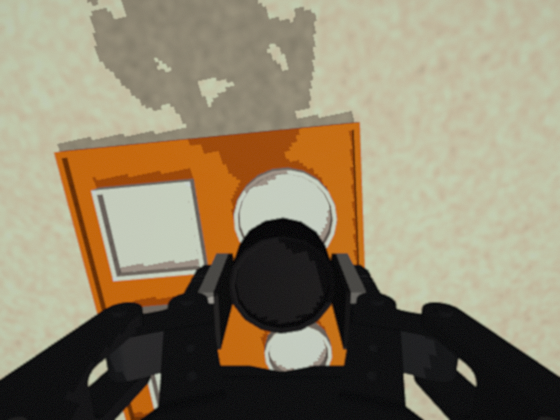

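View pics/s2.png

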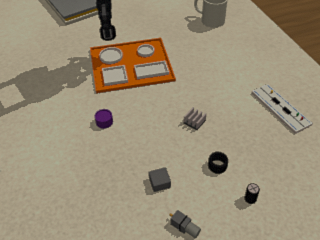

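The wrist view shows the buzzer held level at (282,275), with the big well behind it at (285,215). Lowering it now.

```bash
python3 -m pendant '[[[1,0,0,-0.03,0],[1,0,0,-0.05,0],[1,0,0,-0.06,0],[1,0,0,-0.066,0],[1,0,0,-0.07,0],[1,0,0,-0.0725,0],[1,0,0,-0.0725,0],[1,0,0,-0.0725,0]]]' 40
```

```text
time_s: 5.8
eef_pos: [457.3, 243.4, 17.4]
ee_rot: [0.0, 0.793, 0.61, 0.001]
force: [0.4, -0.6, 2.0]
grip_width: 0.496
```

```bash
python3 -m pendant '[[[0.5,0,0,-0.0005,0],[0.0,0,0,-0.0005,0],[-0.4,0,0,-0.0005,0],[-0.4,0,0,0,0],[-0.4,0,0,0.03,0],[-0.4,0,0,0.08,0],[-0.4,0,0,0.1,0],[-0.4,0,0,0.1,0]]]' 40
python3 - <<'E'
from h import *
p,d=vision.capture('wrist'); save('w3',p)
E
```

```text
time_s: 6.6
eef_pos: [458.2, 243.8, 119.7]
ee_rot: [0.001, 0.793, 0.61, 0.003]
force: [-0.1, -0.5, -1.1]
grip_width: 0.701
```

View pics/w3.png

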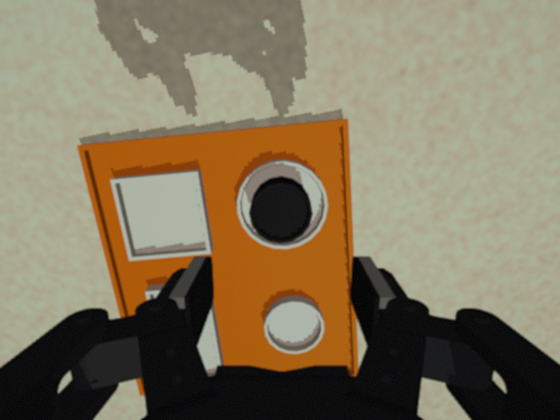

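The buzzer sits flat in the big well at (281,210). The heat sink is next, with the jaws across its fins.

```bash
python3 -m pendant '[[[-1,0.02,-0.03,0,8],[-1,0.03,-0.07,0,16],[-1,0.05,-0.12,0,24],[-1,0.07,-0.17,0,32],[-1,0.08,-0.22,0,40],[-1,0.1,-0.27,0,47],[-1,0.115,-0.31,0,47],[-1,0.1211,-0.3233,0,47],[-1,0.1211,-0.3233,0,47],[-1,0.1211,-0.3233,0,47],[-1,0.1211,-0.3233,0,47]]]' 40
python3 - <<'E'
from h import *
p,d=vision.capture('wrist'); save('w4',p)
s=monitor.sense(); print(s['joints'])
E
```

```text
time_s: 7.75
eef_pos: [577.3, -78.9, 115.8]
ee_rot: [-0.001, 0.484, 0.875, -0.0]
force: [0.1, -0.1, 0.4]
grip_width: 1.002
[-3.36619605e-01  5.47477251e-01  1.46339035e+00  1.19002014e-04
  1.13217704e+00 -2.46925368e+00]
```

View pics/w4.png

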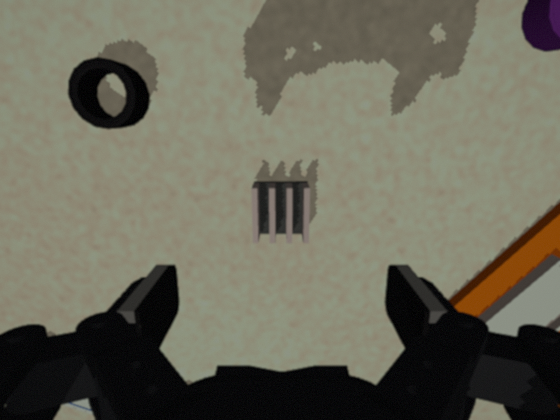

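The sink's four fins are at (281,210), square to the jaws and centred between them. Descending and gripping.

```bash
python3 -m pendant '[[[-1,0,0,-0.045,0],[-1,0,0,-0.08,0],[-1,0,0,-0.1,0],[-1,0,0,-0.1075,0],[-1,0,0,-0.1075,0],[1,0,0,-0.1075,0],[1,0,0,-0.1075,0],[1,0,0,-0.1075,0],[1,0,0,-0.1075,0],[1,0,0,-0.1075,0],[1,0,0,-0.1075,0],[1,0,0,-0.1075,0],[1,0,0,-0.1075,0],[1,0,0,-0.1075,0],[1,0,0,-0.1075,0]]]' 40
```

```text
time_s: 9.3
eef_pos: [578.6, -80.2, 10.4]
ee_rot: [0.001, 0.484, 0.875, 0.0]
force: [-0.9, 0.7, 5.2]
grip_width: 0.455
```

```bash
python3 -m pendant '[[[1,0,0,0.01,0],[1,0,0,0.04,0],[1,0,0,0.08,0],[1,-0.02,0.035,0.08,-8],[1,-0.045,0.075,0.08,-16],[1,-0.07,0.12,0.08,-24],[1,-0.095,0.165,0.08,-32],[1,-0.115,0.2,0.08,-40],[1,-0.13,0.225,0.08,-41.6],[1,-0.136,0.2353,0.08,-41.6],[1,-0.136,0.2353,0.08,-41.6],[1,-0.136,0.2353,0.08,-41.6]]]' 40
python3 - <<'E'
from h import *
p,d=vision.capture('wrist'); save('w5',p)
E
```

```text
time_s: 10.5
eef_pos: [442.8, 154.6, 89.6]
ee_rot: [0.0, 0.763, 0.646, 0.0]
force: [0.6, -0.2, -1.3]
grip_width: 0.457
```

View pics/w5.png

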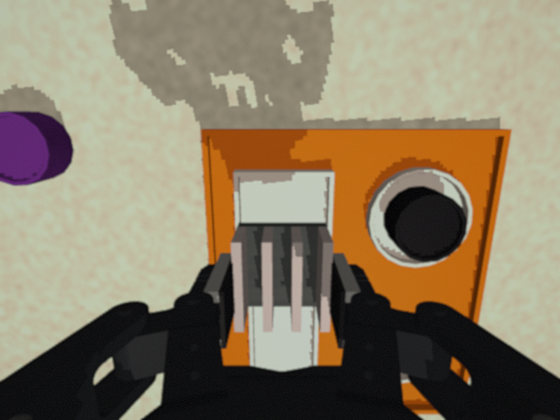

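The sink is held square and level at (282,270), lined up with the square well. I'll lower it and release.

```bash
python3 -m pendant '[[[1,0,0,-0.03,0],[1,0,0,-0.05,0],[1,0,0,-0.06,0],[1,0,0,-0.066,0],[1,0,0,-0.07,0],[1,0,0,-0.0725,0],[1,0,0,-0.0725,0],[1,0,0,-0.073,0],[0.5,0,0,-0.073,0],[0.0,0,0,-0.073,0],[-0.4,0,0,-0.073,0],[-0.4,0,0,-0.0725,0],[-0.4,0,0,-0.04,0],[-0.4,0,0,0.01,0],[-0.4,0,0,0.03,0],[-0.4,0,0,0.03,0]]]' 40
python3 - <<'E'
from h import *
p,d=vision.capture('wrist'); save('w6',p)
E
```

```text
time_s: 12.15
eef_pos: [443.4, 155.5, 122.0]
ee_rot: [0.002, 0.763, 0.646, 0.002]
force: [0.4, -0.7, -0.5]
grip_width: 0.701
```

View pics/w6.png

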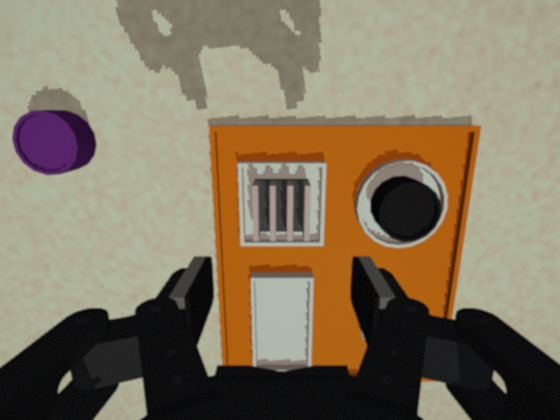

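The sink is flat and centred in the square well at (281,210). The motor is next.

```bash
python3 -m pendant '[[[-1,0,-0.03,0,-8],[-1,0,-0.07,0,-16],[-1,0,-0.12,0,-24],[-1,0,-0.17,0,-32],[-1,0,-0.22,0,-40],[-1,0,-0.27,0,-48],[-1,0,-0.32,0,-49.5],[-1,0,-0.37,0,-49.5],[-1,0,-0.42,0,-49.5],[-1,-0.0029,-0.46,0,-49.5],[-1,-0.0029,-0.478,0,-49.5],[-1,-0.0029,-0.478,0,-49.5],[-1,-0.0029,-0.478,0,-49.5],[-1,-0.0029,-0.478,0,-49.5]]]' 40
python3 - <<'E'
from h import *
p,d=vision.capture('wrist'); save('w7',p)
E
```

```text
time_s: 13.6
eef_pos: [439.0, -321.3, 118.6]
ee_rot: [-0.001, 0.963, 0.268, -0.0]
force: [-0.4, 1.1, -0.3]
grip_width: 1.003
```

View pics/w7.png

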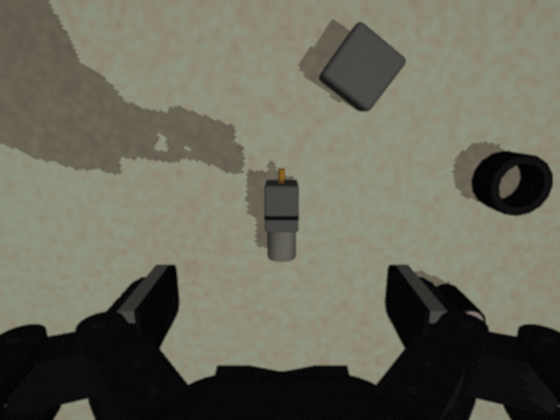

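The motor is at (282,215), its axis square to the jaws, with the gearbox between the pads. Descending and gripping.

```bash
python3 -m pendant '[[[-1,0,0,-0.045,0],[-1,0,0,-0.08,0],[-1,0,0,-0.1,0],[-1,0,0,-0.11,0],[-1,0,0,-0.11,0],[1,0,0,-0.11,0],[1,0,0,-0.11,0],[1,0,0,-0.11,0],[1,0,0,-0.11,0],[1,0,0,-0.11,0],[1,0,0,-0.11,0],[1,0,0,-0.11,0],[1,0,0,-0.11,0],[1,0,0,-0.11,0],[1,0,0,-0.11,0],[1,0,0,-0.11,0]]]' 40
python3 -m pendant '[[[1,0,0,0.01,0],[1,0,0,0.04,0],[1,0,0,0.08,0],[1,0,0,0.08,0]]]' 40
python3 - <<'E'
from h import *
p,d=vision.capture('wrist'); save('w8',p)
E
```

```text
time_s: 15.25
eef_pos: [439.4, -323.1, 10.0]
ee_rot: [0.001, 0.964, 0.267, 0.0]
force: [-0.0, 1.2, 6.6]
grip_width: 0.272
time_s: 15.65
eef_pos: [440.8, -324.5, 94.5]
ee_rot: [0.004, 0.964, 0.267, 0.002]
force: [0.1, 0.2, -0.3]
grip_width: 0.266
```

View pics/w8.png

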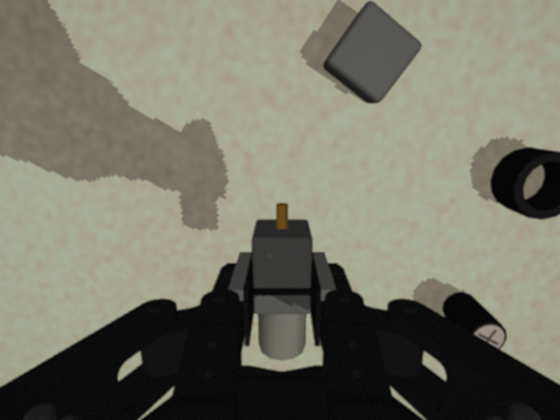

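```bash
python3 -m pendant '[[[1,0.01,0.03,0,8],[1,0.02,0.07,0,16],[1,0.03,0.115,0,24],[1,0.04,0.16,0,32],[1,0.05,0.205,0,40],[1,0.06,0.25,0,48],[1,0.07,0.295,0,49.5],[1,0.08,0.34,0,49.5],[1,0.09,0.385,0,49.5],[1,0.098,0.425,0,49.5],[1,0.1034,0.45,0,49.5],[1,0.1034,0.461,0,49.5],[1,0.1034,0.461,0,49.5],[1,0.1034,0.461,0,49.5],[1,0.1034,0.461,0,49.5]]]' 40
python3 - <<'E'
from h import *
p,d=vision.capture('wrist'); save('w9',p)
E
```

```text
time_s: 17.2
eef_pos: [542.4, 137.0, 89.2]
ee_rot: [-0.0, 0.764, 0.646, -0.0]
force: [0.1, -0.7, -0.7]
grip_width: 0.271
```

View pics/w9.png

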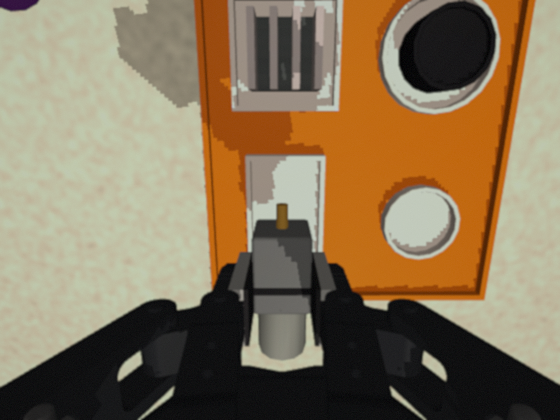

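Motor held straight and lined up with the long well, at column 282–285. Lowering it in.

```bash
python3 -m pendant '[[[1,0,0,-0.03,0],[1,0,0,-0.05,0],[1,0,0,-0.06,0],[1,0,0,-0.066,0],[1,0,0,-0.07,0],[1,0,0,-0.0725,0],[1,0,0,-0.0725,0],[1,0,0,-0.073,0],[0.5,0,0,-0.073,0],[0.2,0,0,-0.073,0],[0,0,0,-0.073,0],[0,0,0,-0.0725,0],[0,0,0,-0.04,0],[0,0,0,0.01,0],[-0.2,0,0,0.03,0],[-0.2,0,0,0.03,0]]]' 40
python3 - <<'E'
from h import *
p,d=vision.capture('wrist'); save('w10',p)
E
```

```text
time_s: 18.85
eef_pos: [544.0, 138.4, 122.5]
ee_rot: [0.002, 0.763, 0.646, 0.002]
force: [0.3, -1.0, -0.4]
grip_width: 0.599
```

View pics/w10.png

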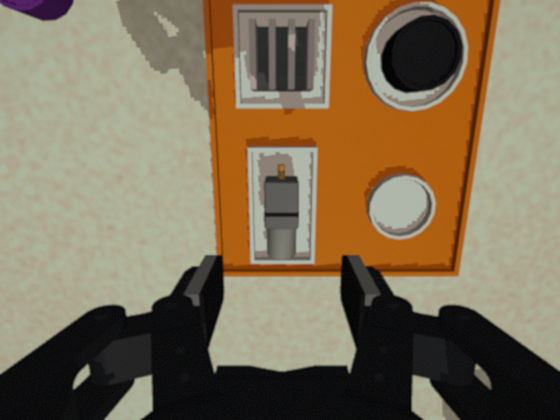

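The motor is in the long well at (282,212). Last, the capacitor, with the jaws turned away from the tape.

```bash
python3 -m pendant '[[[-0.6,0.003,-0.03,0,-8],[-0.6,0.008,-0.07,0,-16],[-0.6,0.014,-0.115,0,-24],[-0.6,0.019,-0.16,0,-32],[-0.6,0.024,-0.205,0,-40],[-0.6,0.03,-0.25,0,-48],[-0.6,0.035,-0.295,0,-50],[-0.6,0.04,-0.34,0,-50],[-0.6,0.045,-0.385,0,-50],[-0.6,0.05,-0.425,0,-50],[-0.6,0.0531,-0.45,0,-50],[-0.6,0.0531,-0.4578,0,-50],[-0.6,0.0531,-0.4578,0,-50],[-0.6,0.0531,-0.4578,0,-50],[-0.6,0.0531,-0.4578,0,-50]]]' 40
python3 - <<'E'
from h import *
p,d=vision.capture('wrist'); save('w11',p)
E
```

```text
time_s: 20.4
eef_pos: [595.8, -318.0, 119.2]
ee_rot: [-0.0, 0.965, 0.264, -0.0]
force: [0.4, 0.1, -0.5]
grip_width: 0.801
```

View pics/w11.png

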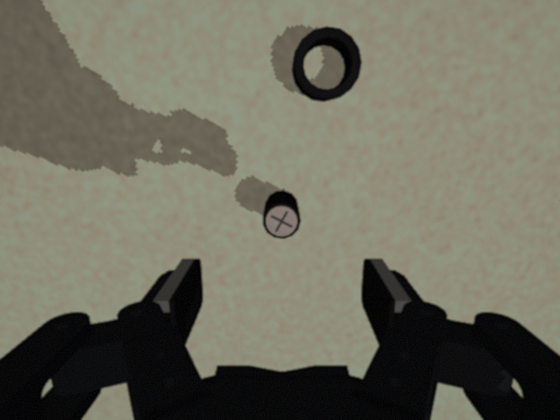

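The capacitor's scored top is at (282,220), where the jaw axis should be. The tape at (327,63) is clear. Gripping.

```bash
python3 -m pendant '[[[-0.6,0,0,-0.045,0],[-0.6,0,0,-0.08,0],[-0.6,0,0,-0.1,0],[-0.6,0,0,-0.107,0],[-0.6,0,0,-0.107,0],[1,0,0,-0.107,0],[1,0,0,-0.107,0],[1,0,0,-0.107,0],[1,0,0,-0.107,0],[1,0,0,-0.107,0],[1,0,0,-0.107,0],[1,0,0,-0.107,0],[1,0,0,-0.107,0],[1,0,0,-0.107,0],[1,0,0,-0.107,0]]]' 40
python3 -m pendant '[[[1,0,0,0.01,0],[1,0,0,0.04,0],[1,0,0,0.08,0],[1,-0.003,0.03,0.08,0],[1,-0.007,0.07,0.08,0],[1,-0.01,0.115,0.08,0],[1,-0.012,0.16,0.08,0],[1,-0.015,0.205,0.08,0],[1,-0.018,0.25,0.08,0],[1,-0.02,0.295,0.08,0],[1,-0.023,0.34,0.08,0],[1,-0.026,0.385,0.08,0],[1,-0.03,0.43,0.08,0],[1,-0.033,0.475,0.08,0],[1,-0.036,0.515,0.08,0],[1,-0.036,0.54,0.08,0],[1,-0.036,0.5463,0.08,0],[1,-0.036,0.5463,0.08,0],[1,-0.036,0.5463,0.08,0],[1,-0.036,0.5463,0.08,0]]]' 40
python3 - <<'E'
from h import *
p,d=vision.capture('wrist'); save('w12',p)
E
```

```text
time_s: 21.95
eef_pos: [596.1, -319.8, 13.6]
ee_rot: [0.001, 0.965, 0.263, 0.001]
force: [-0.4, 0.9, 6.3]
grip_width: 0.29
time_s: 23.95
eef_pos: [559.9, 225.5, 92.4]
ee_rot: [0.0, 0.965, 0.262, -0.0]
force: [0.3, -0.4, -0.6]
grip_width: 0.294
```

View pics/w12.png

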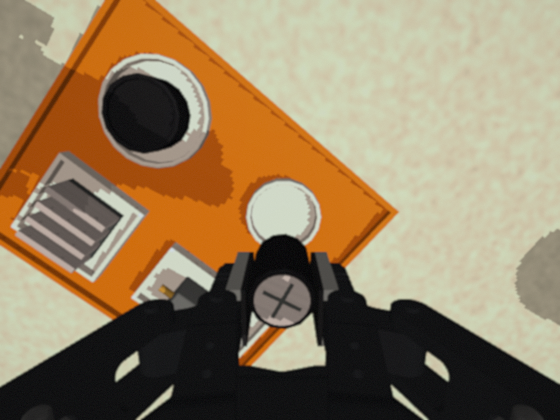

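The capacitor is held upright at (282,298), lined up with the small well at (283,213). Lowering it in.

```bash
python3 -m pendant '[[[1,0,0,-0.03,0],[1,0,0,-0.05,0],[1,0,0,-0.06,0],[1,0,0,-0.066,0],[1,0,0,-0.07,0],[1,0,0,-0.0725,0],[1,0,0,-0.0725,0],[1,0,0,-0.073,0],[0.5,0,0,-0.073,0],[0.2,0,0,-0.073,0],[0,0,0,-0.073,0],[0,0,0,-0.0725,0],[0,0,0,-0.04,0],[0,0,0,0.01,0],[-0.2,0,0,0.06,0],[-0.2,0,0,0.08,0]]]' 40
python3 -m pendant '[[[-0.2,-0.05,0.02,0.04,0],[-0.2,-0.1,0.05,0.06,0],[-0.2,-0.14,0.1,0.06,0],[-0.2,-0.16,0.14,0.06,0],[-0.2,-0.16,0.16,0.06,0],[-0.2,-0.16,0.16,0.06,0],[-0.2,-0.16,0.16,0.06,0]]]' 40
python3 - <<'E'
from m import *
for n in ('scene','side'):
    p,d=vision.capture(n); seg(n,p,d)
    y,x={'scene':(120,270),'side':(110,180)}[n]
    if n=='scene': save('f_scene',cv2.resize(p[130:230,280:460],(720,400),interpolation=cv2.INTER_CUBIC))
    else: save('f_side',cv2.resize(p[120:210,190:310],(720,540),interpolation=cv2.INTER_CUBIC))
    W=cloud(n,p,d)
    for nm,(cx,cy) in dict(buz=(456.9,243.3),sink=(442,155.3),motor=(544.5,138),cap=(559.5,226.8)).items():
        q=W[(np.hypot(W[...,0]-cx,W[...,1]-cy)<45)&(W[...,2]>22)&(W[...,2]<80)]
        if len(q): print(n,nm,len(q),((q.min(0)+q.max(0))/2).round(1),'top',np.percentile(q[:,2],95).round(1),np.ptp(q,0).round(1))
p,d=vision.capture('wrist'); save('w13',p)
E
```

```text
time_s: 25.6
eef_pos: [561.0, 227.1, 177.5]
ee_rot: [0.0, 0.965, 0.263, 0.004]
force: [0.9, 0.7, -0.0]
grip_width: 0.601
time_s: 26.3
eef_pos: [399.1, 387.3, 232.1]
ee_rot: [0.0, 0.964, 0.264, -0.0]
force: [0.4, 1.2, -0.1]
grip_width: 0.602
scene [365. 172.] 2000 top 39.5 mean [558.2 219.9] mid [506.3 184.3] rect [509.2 184.4] [132.4 100.5] 3.7 [105.  81.  58.]
scene [258. 178.] 330 top 25.9 mean [369.6   4.2] mid [370.    4.2] rect [369.9   4.1] [43.2 43.9] 85.8 [82. 40. 92.]
scene [367. 191.] 673 top 33.1 mean [545.9 134.9] mid [550.1 137.9] rect [549.8 136.3] [25.9 60.2] 83.0 [105.  98.  89.]
scene [526. 210.] 148 top 57.2 mean [793.9 272.1] mid [792.4 274.8] rect [791.4 274.4] [ 3.  22.1] 44.4 [78. 75. 64.]
scene [182. 233.] 535 top 26.9 mean [ 435.8 -214.1] mid [ 433.8 -213.4] rect [ 433.9 -213.3] [40.3 42. ] 85.5 [84. 83. 77.]
scene [224. 274.] 613 top 26.5 mean [ 571.2 -220.7] mid [ 570.7 -219.3] rect [ 570.2 -219.3] [42.8 43.7] 50.1 [24. 23. 21.]
scene [375. 325.] 1450 top 13.4 mean [ 786.  -117.2] mid [ 780.2 -122.4] rect [ 791.9 -122.6] [ 39.1 164.8] 8.7 [153. 147. 136.]
sc
[... 865 characters left out ...]
.3 mean [ 785.5 -114. ] mid [ 780.7 -121.1] rect [ 788.  -120.9] [ 38.1 165.1] 6.0 [139. 136. 126.]
side [223. 217.] 274 top 27.7 mean [369.5   5.1] mid [369.6   4.4] rect [369.7   4.7] [42.1 42.9] 26.6 [66. 28. 76.]
side [337. 261.] 280 top 27.7 mean [ 569.5 -219. ] mid [ 570.  -218.9] rect [ 569.3 -217.9] [42.5 41.4] 60.7 [18. 16. 16.]
side [279. 278.] 380 top 28.0 mean [ 433.5 -213.1] mid [ 433.4 -211.4] rect [ 433.8 -211.9] [42.1 39.9] 85.0 [69. 68. 64.]
side buz 153 [456.2 243.1  29.1] top 34.9 [42.8 45.4 14.1]
side sink 186 [442.8 154.5  29.5] top 35.0 [44.2 47.7 14.5]
side motor 168 [544.8 137.1  29.5] top 35.2 [66.9 31.7 14.9]
side cap 96 [558.7 226.3  36.6] top 49.4 [24.3 27.8 27.8]
```

View pics/f_scene.png

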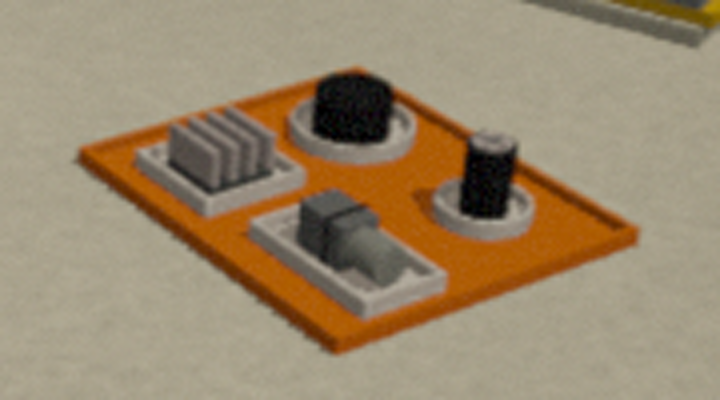

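View pics/f_side.png

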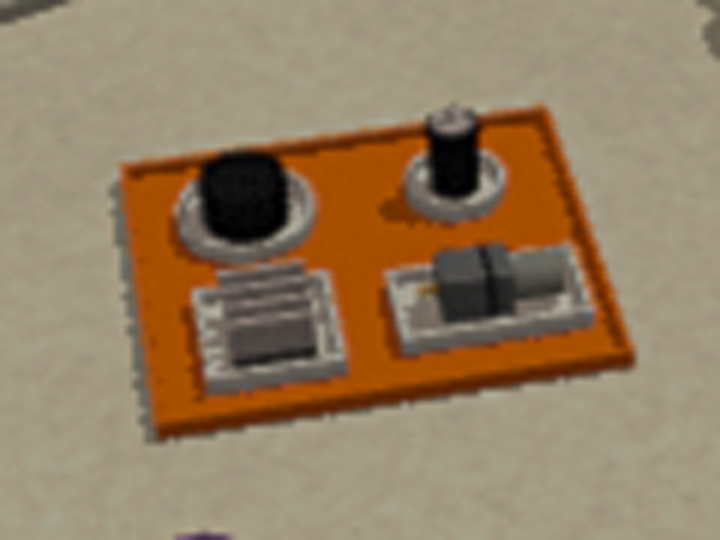

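View pics/w13.png

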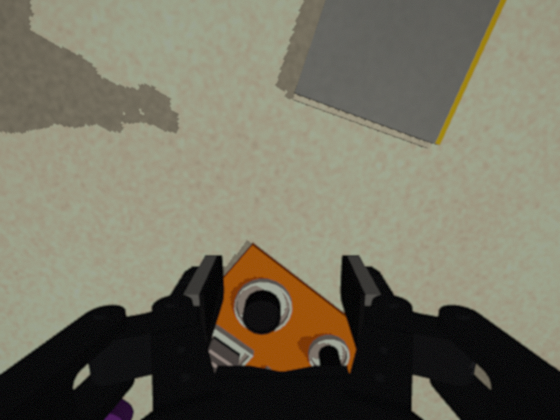

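Both views show all four parts upright in their wells. Their tops are at about 33 mm and 48 mm, so the undersides are on the floors, and the centres are within a few mm. The eraser and tape haven't moved, so I'm handing the job in.

```bash
python3 -c "
from rig import order; print(order.finish_job())"
```

```text
the job is handed in; nothing more can be done
None
```

All four parts are packed in the tray, and I handed the job in at about 26.5 s; the system reports no verdict. The buzzer, heat sink, motor and capacitor were each gripped once, lowered to the well floor and released there.

My last checks were on the scene and side cameras with depth:
- **Parts in wells:** every part looks upright and lies within about 3 mm of its well's centre. The tops, about 33–35 mm for the three low parts and 48–49 mm for the capacitor, put every underside on its well floor (the two cameras differ by 1–2 mm in height). The scene view's motor centre read about 5 mm off because it missed the shaft; corrected for that, it agrees with the side view.
- **Look-alikes:** the eraser, tape roll and purple disc are all within about 1–2 mm of where they started.
- **Gripper:** it ended well clear of everything, and no check failed.

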